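# Zero a coffee grinder, set it four clicks off and turn its sign to ready

## Task

Set the coffee grinder: swing the red-knobbed lever of its adjusting collar clockwise (seen from above) until the burrs touch and it stops, then back it off exactly four clicks and let go. When it is set, turn the little swivel sign beside it half a turn so that its green ready side squarely faces front where the red side was. Leave the bowl, mug, glass and sugar can where they stand.

Things in the scene. Friction and masses are not known exactly. Their poses are not given: they have to be found in the camera images.
- grinder: Black bench coffee grinder, fixed. Origin on the table under the axis of its round body; front (chute, bowl) = -x, z up. Foot plate x -160 to +55, y +-68, 18 mm high. Round body of 40 to 51 mm radius up to z 160. Aluminium adjusting collar on it, 51 mm radius, z 162 to 184. Chute on the front, below z 140, out to 93 mm from the axis.
- hopper_lid (a point): Middle of the top of the hopper lid, on the grinder's axis, 298 mm up (a small knob on it ends at 307). The clear empty hopper overhangs the lever: radius 36 mm at z 204, 66 at z 244, 68 at z 286, lid 71 from 286 to 298. A gripper coming straight down on the lever's ball strikes it: lean the tool 25 to 45 degrees, the hand outward from the axis.
- collar_axis (a point): Point on the vertical axis of the collar at the height of the lever (173 mm above the table); axes as grinder.
- lever_knob (a point): Centre of the red ball, 21 mm in diameter, on the end of the collar's lever (a level, radial 8 mm steel rod); 90 mm from the collar's axis, 173 mm above the table. It moves on a level circle round collar_axis. It can be pinched from its two sides along that circle, or pushed. Its axes turn with the collar.
- touch_point (a point): Where the ball's centre stands when the burrs touch (fixed to the grinder): 0.70 rad to the robot's left of the grinder's front.
- collar (a joint): Collar angle, rad. 0 = burrs touch, a firm stop. Grows as it is backed off, anticlockwise from above; lever straight to the front at 0.70, other stop at 1.62. Sprung notch (click) every 0.262 (15 deg) from the touch; fourth click at 1.047. About 4 N at the ball carries it over a click; let go near a notch it snaps in. Seven dark ticks on the band under the collar mark the notches 0 to 6.
- sign: Fixed foot of the swivel sign: steel disc of 46 mm radius, 10 mm high, with a 12 mm pin up to z 52. Origin on the table under the pivot; its front is its -x side.
- sign_axis (a point): Point on the vertical pivot of the sign at the height of the tile's middle (95 mm above the table); axes as sign (-x is the front).
- tile_edge (a point): Middle of the tile's edge that is on the robot's right (the sign's -y) at 0; 52 mm from the pivot, 95 mm above the table. The tile: upright plate 104 wide, 70 high (z 60 to 130), 9 mm thick, pivoted at its middle; red face with barred ring, green face with tick. The point's -x axis points out of the red face.
- sign_tile (a joint): Tile angle, rad. 0 = red face to the sign's front, 3.14 = green face to the front; a stop at both. Grows anticlockwise from above: tile_edge goes away from the robot, round the back, to the left. Stays where it is left; about 1 N at the edge turns it.
- catch_bowl: Small white bowl, 100 mm across, 46 mm high, loose on the grinder's foot plate under the chute. Origin under its centre. Leave it.
- sugar_can: Black round sugar canister, 86 mm across, 118 mm high, loose, behind the work. Origin under its centre. Leave it.
- mug: Red mug, 88 x 99 x 90 mm, loose, to the left. Origin under its centre. Leave it.
- glass_cup: Clear drinking glass, 79 mm across, 100 mm high, loose, to the right. Origin under its centre. Leave it.
There are look-alikes about, which are no part of the job. Leave any pink or yellow look-alike of the sign alone.

How it is judged:
By the outcome, as a careful person would: the job done as asked, in the order asked, and still so for the second after the job is handed in, with the robot touching nothing.
It also fails if it takes over 61 s, if anything falls off the work surface, if the arm or the gripper's body presses on something with over 40 N, if the wrist force passes 120 N, or if a joint passes its speed limit or range.

## Robot

A 6-joint arm with a two-finger parallel gripper is mounted at the origin on a cart in front of the work surface, level with it; the furniture and walls round the work are solid. World frame = base frame: x ahead of the robot, y to its left, z up, the work surface at z = 0. Lengths are in mm, angles in rad, forces in N, time in s.
With the tool pointing down it reaches from about 400 to 925 mm from the base axis. Payload 12.5 kg.
Tool frame: the origin (TCP) lies at the very end of the fingers, on their centre line; the grasp point (between the pads) lies 19 mm behind it; z points along the fingers, y is the line along which they close (so a half turn about z gives the same grasp; the last joint's range is limited). The gripper opens to 95 mm and grips with 3 to 60 N. Pads are 20 mm wide; open, the fingers measure 119 mm over their backs; the gripper's body (75 mm by 180 mm) begins 59 mm behind the grasp point.
Start: joints at [-1.263, 0.491, 1.559, -0, 1.092, -0.106], TCP at [251.331, -572.258, 214.661] pointing down, gripper open.
Joint ranges: [-3.1, 3.1], [-0.84, 2.19], [0.05, 2.79], [-1.13, 4.28], [0.06, 2.93], [-2.69, 2.69]. Speed limits (rad/s): [2.22, 2.22, 2.79, 3.14, 3.14, 3.14].

## Interface

Orientations are given as [roll, pitch, yaw] about the fixed x, y, z axes, in that order (R = Rz(yaw) Ry(pitch) Rx(roll)).
In Python, from cell import state, read_camera, camera_info, job_done gives the robot as it stands.
- The arm moves only by the shell command python3 -m handwheel 'ROWS'. ROWS is a JSON list of rows, 1 to 5 of them, each of 5 numbers: dx, dy, dz in mm, then a turn about the tool's z in rad, then the opening from 0.0 (shut) to 1.0 (fully open); each row is the pose to reach, as a shift and turn from the pose commanded when the command began, along the tool's axes at that moment; what a row does not reach only later rows make up. A row lasts 1/12 s, in which the tool goes at most 41.7 mm and 0.125 rad, less where a joint would pass 70% of its speed; a pose out of reach is approached as far as the arm can. The fingers move at their own pace and stop on an object; the grip force is fixed at half the most. Time passes only in rows, so rows that do not move let the fingers close. It prints the time, the measured TCP pose, the force, the opening and the grip force at its end.
- state(): the state, without advancing time (a new reading comes with each control period).
- read_camera(name): name is "scene" or "top" or "wrist"; returns (picture, depth): 384x512x3 uint8, red, green, blue; 384x512 float32, mm along the optical axis (not along the pixel's ray), 0 where there is no reading.
- camera_info(name): a dict with "vertical_fov" (degrees; the focal length in pixels is half the picture's height over the tangent of half this angle, whatever the lens; pixels are square), "cx", "cy" (the principal point, pixels), "origin" and "attitude" of the camera in the world. Camera axes: x right, y down, z forward; pixel columns grow to the right and rows downward; lengths in mm; the calibration is good to about 2 mm. A picture is of the moment at which its call begins: read the wrist's pose just before it. camera_info takes no time and is no camera call; for the wrist camera it gives the pose at the moment of the call.
- job_done(): hands the job in; it is judged then, once.
The state is a dict: "t": time; "joints": joint angles; "qvel": joint speeds; "tau": joint torques, N m; "eef_pos": TCP position; "tcp_rot": TCP orientation; "ft_force": force on the tool from outside, world axes, zero at the start; "moment": the same for the moment, N m; "opening": opening from 0.0 (shut) to 1.0 (fully open); "grip_force": force on a finger pad.
Only numpy, scipy, OpenCV 4.12 (cv2) and the standard library are available. Lean on these libraries where they do the work, as an engineer would, in place of code of your own. Each camera call takes 0.05 s, during which the arm holds its last target. There are 200 camera calls.

## Working session

There is one attempt and no reset: what is moved stays moved. The work goes in short steps, Python scripts to look and compute and a shell command to move; the robot and the scene stay as the last step left them, time stands still between calls to the robot, and variables do not carry over. Pictures are saved under pics/ and viewed, at most 10 in all, crops included, and the job is handed in when it is done.

```bash
mkdir -p pics; ls; python3 - <<'E'
from cell import *
import cv2,numpy as np
s=state();print(s)
for n in("scene","top","wrist"):
    print(n,camera_info(n))
    p,d=read_camera(n);np.savez('%s0.npz'%n,p=p,d=d)
    if n!='wrist':cv2.imwrite('pics/%s0.png'%n,p[:,:,::-1])
E
```

```text
pics
{'t': 0.0, 'joints': array([-1.26258385e+00,  4.91546296e-01,  1.55946514e+00, -1.08428192e-05,
        1.09170457e+00, -1.05580326e-01]), 'qvel': array([-0.00013533,  0.00014154,  0.00078228,  0.0003095 , -0.00012668,
       -0.00012937]), 'tau': array([-2.55335493e-03, -6.12650371e+01, -2.58179641e+01,  6.92003430e-02,
        4.81995405e-02, -8.18591002e-05]), 'eef_pos': array([ 251.25536643, -571.99547688,  214.06458994]), 'tcp_rot': array([-3.14047454e+00, -1.08820596e-04,  4.13797745e-01]), 'ft_force': array([ 0.35044499, -0.96709408,  0.46856098]), 'moment': array([-0.01210304, -0.01981049, -0.04121168]), 'grip_force': 0.0, 'opening': 1.0021797732584627}
scene {'vertical_fov': 43.49413298612597, 'cx': 253.90970916532225, 'cy': 184.31746618890705, 'origin': array([-508.84846033,  755.05264723, 1162.16616722]), 'attitude': array([-2.1997644 , -0.01161553, -2.1470827 ])}
top {'vertical_fov': 46.96328580482026, 'cx': 259.8705676635767, 'cy': 196.5235734667822, 'origin': array([ 346.85999989,    1.90621127, 1720.43462427]), 'attitude': array([-2.97034647, -0.00645909, -1.57349522])}
wrist {'vertical_fov': 62.56967507200313, 'cx': 255.82374804415053, 'cy': 190.86792144272525, 'origin': array([ 315.12588744, -544.15323365,  384.74597472]), 'attitude': array([ 2.89342296e+00,  1.11964841e-03, -1.15799968e+00])}
```

View pics/scene0.png

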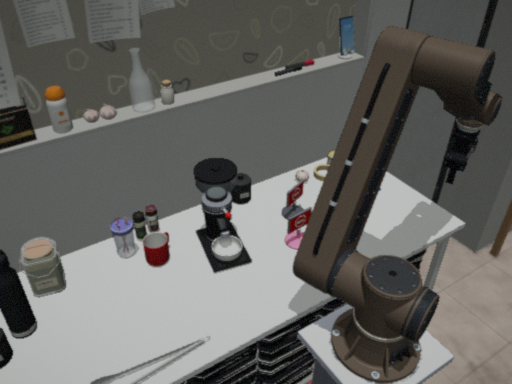

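View pics/top0.png

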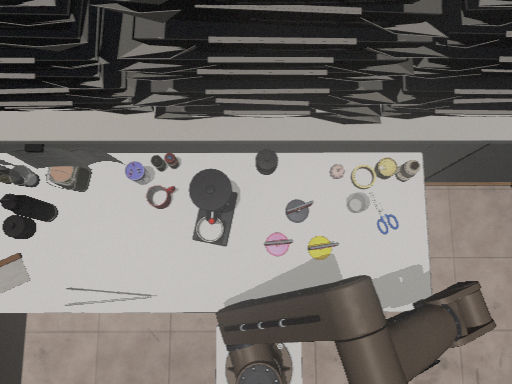

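The scene holds three swivel signs (top picture): a grey steel foot at (297,210), a pink one at (277,243) and a yellow one at (319,247). The steel foot fits the description. The grinder axis is at about (211,190) with its red ball at about (212,220). Next I'll confirm these in an enlarged crop and measure them.

```bash
cat > h.py <<'E'
import numpy as np,cv2
from cell import *
from scipy.spatial.transform import Rotation as R
def grab(n):
    ci=camera_info(n);p,d=read_camera(n);return ci,p,d
def cloud(ci,d):
    f=192/np.tan(np.radians(ci['vertical_fov'])/2)
    v,u=np.mgrid[0:384,0:512].astype(float)
    P=np.stack([(u-ci['cx'])/f*d,(v-ci['cy'])/f*d,d],-1)
    return P@R.from_euler('xyz',ci['attitude']).as_matrix().T+ci['origin']
def proj(ci,X):
    f=192/np.tan(np.radians(ci['vertical_fov'])/2)
    c=(np.atleast_2d(X)-ci['origin'])@R.from_euler('xyz',ci['attitude']).as_matrix()
    return np.c_[c[:,0]/c[:,2]*f+ci['cx'],c[:,1]/c[:,2]*f+ci['cy']]
E
python3 -m handwheel --help | head -20
python3 - <<'E'
from h import *
T=[]
for n in('top','scene'):
    z=np.load(n+'0.npz');p,d=z['p'],z['d'];ci=camera_info(n);X=cloud(ci,d)
    hsv=cv2.cvtColor(p,cv2.COLOR_RGB2HSV).astype(int)
    red=((hsv[...,0]<8)|(hsv[...,0]>172))&(hsv[...,1]>150)&(hsv[...,2]>70)&(d>0)
    k,l,st,c=cv2.connectedComponentsWithStats(red.astype(np.uint8))
    for i in range(1,k):
        if st[i,4]>5:
            m=l==i;print(n,c[i].round(1),st[i,4],np.median(X[m],0).round())
    if n=='top':
        for nm,(u0,u1,v0,v1) in dict(lid=(185,235,165,215)).items():
            S=X[v0:v1,u0:u1].reshape(-1,3);S=S[(S[:,2]>280)&(S[:,2]<325)];print(nm,len(S),S.mean(0),(S.min(0)+S.max(0))/2,np.ptp(S,axis=0))
        S=X[195:228,280:315].reshape(-1,3);print('tiletop',S[S[:,2]>60].round()[:40:2])
        s=np.zeros(1)
    a=p[150:270,180:345] if n=='top' else p[150:270,180:345]
    T.append(cv2.resize(a,None,fx=2.4*2,fy=2.4,interpolation=2) if 0 else cv2.resize(a,(792,576)[::1] if 0 else (396,288),interpolation=2))
cv2.imwrite('pics/crop1.png',np.hstack(T)[:,:,::-1])
E
```

```text
top [211.  220.5] 12 [528. 162. 181.]
lid 1413 [616.87206398 156.236717   297.96734534] [617.39276386 155.6079793  298.81886795] [138.20845931 138.14923597  27.20391522]
tiletop [[ 347.    2. 1720.]
 [ 347.    2. 1720.]
 [ 606. -189.  127.]
 [ 605. -196.  127.]
 [ 601. -181.  134.]
 [ 601. -188.  132.]
 [ 601. -196.  129.]
 [ 598. -170.  127.]
 [ 598. -178.  125.]
 [ 597. -184.  136.]
 [ 598. -192.  130.]
 [ 599. -200.  119.]
 [ 594. -163.  130.]
 [ 594. -170.  132.]
 [ 594. -177.  127.]
 [ 594. -185.  129.]
 [ 598. -195.  107.]
 [ 347.    2. 1720.]
 [ 592. -152.  122.]
 [ 590. -158.  135.]]
scene [308.7  62. ] 33 [ 875. -408.  449.]
scene [299.1 190.6] 38 [ 591. -177.   90.]
scene [291.3 196.5] 52 [ 573. -123.  102.]
scene [227.6 214.7] 29 [523. 170. 180.]
scene [299.3 220.4] 162 [453. -62. 101.]
scene [155.9 254.9] 316 [599. 398.  57.]Traceback (most recent call last):
    return _default_decoder.decode(s)
           ~~~~~~~~~~~~~~~~~~~~~~~^^^
    obj, end = self.raw_decode(s, idx=_w(s, 0).end())
               ~~~~~~~~~~~~~~~^^^^^^^^^^^^^^^^^^^^^^^
    raise JSONDecodeError("Expecting value", s, err.value) from None
json.decoder.JSONDecodeError: Expecting value: line 1 column 1 (char 0)
```

View pics/crop1.png

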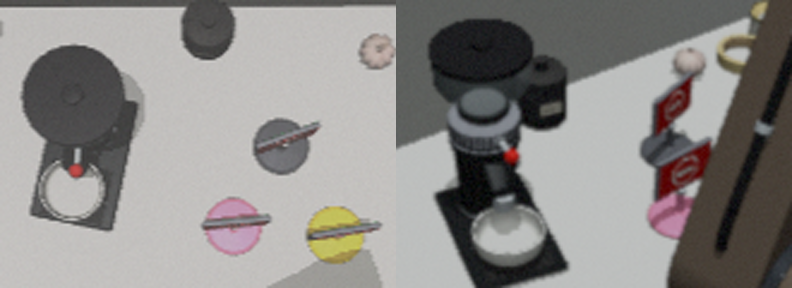

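The crop shows the steel-footed sign, red face to the front, left half at about (282,146). Both pink (235,226) and yellow (336,235) are look-alikes. The grinder's ball is at (76,170). Their measured heights fit the description. I'll bring the wrist camera over to the grinder.

```bash
cat >> h.py <<'E'
def go(x,y,z,yaw):
    "shift and turn in tool axes to world target"
    s=state();M=R.from_euler('xyz',s['tcp_rot']).as_matrix()
    w=np.arctan2(M[1,0],M[0,0]);t=-((yaw-w+np.pi)%(2*np.pi)-np.pi)
    d=M.T@(np.array([x,y,z])-s['eef_pos']);n=max(np.linalg.norm(d)/41.7,abs(t)/.125)
    print('t %.2f at'%s['t'],s['eef_pos'].round(1),'yaw %.3f'%w,'op %.2f'%s['opening'],'F',s['ft_force'].round(1),'| need',d.round(1),'turn %.3f rows %.1f'%(t,n))
E
python3 -m handwheel '[[178,-58,-80,-0.625,0],[178,-58,-80,-0.625,0],[178,-58,-80,-0.625,0],[178,-58,-80,-0.625,0],[178,-58,-80,-0.625,0]]'
python3 -c "from h import *;go(410,150,300,2.9)"
```

```text
t: 0.57
eef_pos: [392.3, -445.9, 295.6]
tcp_rot: [3.141, -0.0, 1.045]
ft_force: [0.1, -0.7, 0.3]
opening: 0.707
grip_force: 0.0
t 0.57 at [ 392.3 -445.9  295.6] yaw 1.045 op 0.71 F [ 0.1 -0.7  0.3] | need [ 524.3 -283.7   -4.4] turn -1.855 rows 14.8
```

```bash

python3 -m handwheel '[[175,-95,-1,-0.625,0],[175,-95,-1,-0.625,0],[175,-95,-1,-0.625,0],[175,-95,-1,-0.625,0],[175,-95,-1,-0.625,0]]' | sed -n 2,3p
python3 -m handwheel '[[198,26,0,-0.625,0],[198,26,0,-0.625,0],[198,26,0,-0.625,0],[198,26,0,-0.625,0],[198,26,0,-0.625,0]]'| sed -n 2,3p
python3 -m handwheel '[[145,136,0,-0.625,0],[145,136,0,-0.625,0],[145,136,0,-0.625,0],[145,136,0,-0.625,0],[145,136,0,-0.625,0]]'
python3 - <<'E'
from h import *
go(410,150,300,2.9)
ci,p,d=grab('wrist');np.savez('w1.npz',p=p,d=d,o=ci['origin'],a=ci['attitude'])
print(ci);cv2.imwrite('pics/w1.png',p[:,:,::-1])
E
```

```text
eef_pos: [397.3, -245.8, 295.6]
tcp_rot: [-3.141, -0.0, 1.67]
eef_pos: [404.7, -46.6, 295.7]
tcp_rot: [3.141, 0.0, 2.295]
t: 1.82
eef_pos: [411.8, 152.4, 295.7]
tcp_rot: [3.141, 0.0, 2.921]
ft_force: [0.0, -0.2, -0.6]
opening: 0.002
grip_force: 0.0
t 1.82 at [411.8 152.4 295.7] yaw 2.921 op 0.00 F [ 0.  -0.2 -0.6] | need [ 1.3 -2.7 -4.3] turn 0.021 rows 0.2
{'vertical_fov': 62.56967507200313, 'cx': 255.82374804415053, 'cy': 190.86792144272525, 'origin': array([345.62250716, 167.80030567, 466.28764278]), 'attitude': array([ 2.89346693e+00, -2.99599742e-04,  1.34903132e+00])}
```

View pics/w1.png

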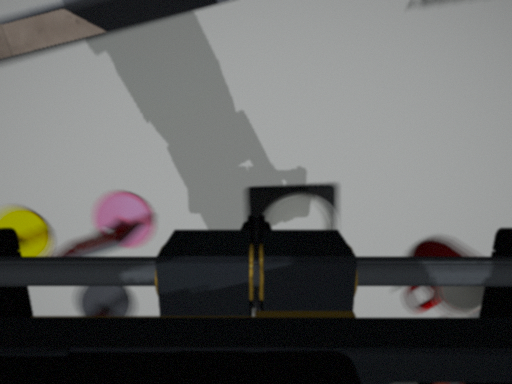

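The wrist picture shows the closed fingers at (256,240), with the gripper body hiding the grinder. The sign feet are visible at the left. I'll measure from the two saved fixed views instead.

```bash
cat > m.py <<'E'
from h import *
Z={n:np.load(n+'0.npz') for n in('top','scene')};C={n:camera_info(n) for n in Z}
def ray(n,uv):
    ci=C[n];f=192/np.tan(np.radians(ci['vertical_fov'])/2)
    v=R.from_euler('xyz',ci['attitude']).as_matrix()@np.array([(uv[0]-ci['cx'])/f,(uv[1]-ci['cy'])/f,1]);return ci['origin'],v/np.linalg.norm(v)
def tri(a,b):
    (o1,v1),(o2,v2)=ray('top',a),ray('scene',b)
    s=np.linalg.lstsq(np.c_[v1,-v2],o2-o1,rcond=None)[0];p,q=o1+s[0]*v1,o2+s[1]*v2
    return (p+q)/2,np.linalg.norm(p-q)
def redc(n,box):
    p=Z[n]['p'].astype(float);u0,u1,v0,v1=box;a=p[v0:v1,u0:u1];w=np.clip(a[...,0]-np.maximum(a[...,1],a[...,2])-40,0,None)
    v,u=np.mgrid[v0:v1,u0:u1];return (w*u).sum()/w.sum(),(w*v).sum()/w.sum()
a,b=redc('top',(205,218,214,227)),redc('scene',(221,235,208,221))
ball,g=tri(a,b);print('ball',a,b,ball.round(1),g.round(1))
X=cloud(C['top'],Z['top']['d']);X2=cloud(C['scene'],Z['scene']['d'])
m=np.zeros((384,512),bool);m[160:220,180:240]=1
mask=(m&(X[...,2]>275)&(X[...,2]<312)).astype(np.uint8)
cn=max(cv2.findContours(mask,0,1)[0],key=len);e=cv2.fitEllipse(cn);print('lid px',e)
o,v=ray('top',e[0]);lid=o+v*(298-o[2])/v[2];print('lid',lid.round(1))
# foot plate: dark px with z 5..30
for n,XX in(('top',X),('scene',X2)):
    p=Z[n]['p'].max(-1)
    M=((XX[...,2]>8)&(XX[...,2]<27)&(p<90)&(abs(XX[...,0]-560)<150)&(abs(XX[...,1]-160)<130))
    P=XX[M][:,:2].astype(np.float32);print('foot',n,len(P),cv2.minAreaRect(P))
    # tile
    M=(XX[...,2]>75)&(XX[...,2]<140)&(abs(XX[...,0]-590)<60)&(abs(XX[...,1]+160)<80)
    if n=='scene':M&=(XX[...,1]<-100)&(XX[...,0]>540)
    P=XX[M].astype(np.float32);q=cv2.fitLine(P[:,:2],cv2.DIST_HUBER,0,.01,.01).ravel();t=(P[:,:2]-q[2:])@q[:2]
    print('tile',n,len(P),q,(q[2:]+q[:2]*t.min()).round(),(q[2:]+q[:2]*t.max()).round(),P[:,2].min(),P[:,2].max())
    M=(XX[...,2]>4)&(XX[...,2]<18)&(abs(XX[...,0]-590)<60)&(abs(XX[...,1]+160)<60)
    P=XX[M];print('disc',n,len(P),((P.min(0)+P.max(0))/2).round(1),np.ptp(P,axis=0).round())
E
python3 m.py
```

```text
ball (np.float64(211.04714064914992), np.float64(220.6468315301391)) (np.float64(227.69097538742022), np.float64(214.40975387420238)) [529.7 164.6 173.8] 3.8
lid px ((209.68307495117188, 189.41441345214844), (41.239295959472656, 42.07442092895508), 66.39707946777344)
lid [616.7 156.3 298. ]
foot top 527 ((567.0472412109375, 164.7657470703125), (132.14747619628906, 213.11468505859375), 78.73999786376953)
tile top 122 [ 3.2555497e-01 -9.4552314e-01  5.8434283e+02 -1.5243877e+02] [ 568. -104.] [ 601. -200.] 75.368004 137.2749
disc top 353 [ 589.5 -159.6   11. ] [119. 119.  14.]
foot scene 734 ((562.989013671875, 172.69613647460938), (132.29827880859375, 215.9303436279297), 78.20972442626953)
tile scene 228 [ 3.3061218e-01 -9.4376671e-01  5.8232684e+02 -1.4757899e+02] [ 566. -101.] [ 602. -202.] 75.27337 135.94955
disc scene 181 [ 608.2 -160.9   10.9] [ 83. 117.  13.]
```

Measured:
- Grinder axis is (617,156), yaw about -11.5°. That puts the front at 168.5°, touch at 128.4° and click 4 at 188.4°.
- The ball stands at about 174°, near notch 3, with z 174 and radius 88-90. This agrees with the text.

The tool can't be tilted with these rows, so I'll stay vertical. The body's narrow side will face the hopper, and I'll feel for the hopper gently to find the closest clear radius.

```bash

python3 -c "from h import *;go(481,93,155,3.578)"
```

```text
t 1.87 at [412.  155.6 295.6] yaw 2.932 op 0.01 F [-1.1  0.4 -1. ] | need [-80.5 -47.1 140.5] turn -0.646 rows 5.2
```

```bash

python3 -m handwheel '[[-80,-47,141,-0.646,0],[-80,-47,141,-0.646,0],[-80,-47,141,-0.646,0],[-80,-47,141,-0.646,0],[-80,-47,141,-0.646,0]]' >/dev/null
python3 -c "from h import *
go(481,93,155,3.578)
a=3.578
for r in (125,115,112,109): go(617+r*np.cos(a),156+r*np.sin(a),155,a)"
```

```text
t 2.28 at [479.7  83.7 149.1] yaw -2.740 op 0.01 F [-1.5 -0.5 -0.4] | need [-4.8  8.1 -5.9] turn -0.035 rows 0.3
t 2.28 at [479.7  83.7 149.1] yaw -2.740 op 0.01 F [-1.5 -0.5 -0.4] | need [-29.7   8.6  -6.1] turn -0.035 rows 0.8
t 2.28 at [479.7  83.7 149.1] yaw -2.740 op 0.01 F [-1.5 -0.5 -0.4] | need [-39.7   8.9  -6.2] turn -0.035 rows 1.0
t 2.28 at [479.7  83.7 149.1] yaw -2.740 op 0.01 F [-1.5 -0.5 -0.4] | need [-42.7   9.   -6.2] turn -0.035 rows 1.1
t 2.28 at [479.7  83.7 149.1] yaw -2.740 op 0.01 F [-1.5 -0.5 -0.4] | need [-45.7   9.1  -6.2] turn -0.035 rows 1.1
```

```bash

python3 -m handwheel '[[-28,4,-3,0,0],[-28,4,-3,0,0],[-28,4,-3,0,0],[-28,4,-3,0,0]]' >/dev/null
python3 -c "from h import *
a=3.578
for r in (125,115,): go(617+r*np.cos(a),156+r*np.sin(a),155,a)"
```

```text
t 2.62 at [503.4 100.2 157.4] yaw -2.745 op 0.01 F [ 0.3  0.1 -0.8] | need [-1.4  2.6  2.4] turn -0.039 rows 0.3
t 2.62 at [503.4 100.2 157.4] yaw -2.745 op 0.01 F [ 0.3  0.1 -0.8] | need [-11.4   3.    2.4] turn -0.039 rows 0.3
```

```bash

python3 -m handwheel '[[-5,0,2,0,0],[-10,0,2,0,0],[-10,0,2,0,0]]' | sed -n '2p;4p'
for i in 1; do :; done
python3 -m handwheel '[[-1,0,0,0,0],[-2,0,0,0,0],[-2,0,0,0,0]]' | sed -n '2p;4p'
python3 -m handwheel '[[-1,0,0,0,0],[-2,0,0,0,0],[-2,0,0,0,0]]' | sed -n '2p;4p'
```

```text
eef_pos: [513.9, 104.4, 155.8]
ft_force: [0.3, 0.1, 0.3]
eef_pos: [515.1, 105.0, 155.7]
ft_force: [-0.1, -0.3, -0.1]
eef_pos: [517.1, 105.8, 155.7]
ft_force: [0.4, -0.1, 0.3]
```

```bash

python3 -m handwheel '[[-1,0,0,0,0],[-1,0,0,0,0]]' | sed -n '2p;4p'
python3 -m handwheel '[[-1,0,0,0,0],[-1,0,0,0,0]]' | sed -n '2p;4p'
python3 -m handwheel '[[-1,0,0,0,0],[-1,0,0,0,0]]' | sed -n '2p;4p'
```

```text
eef_pos: [518.0, 106.1, 155.6]
ft_force: [0.5, 1.2, -0.3]
eef_pos: [518.9, 106.6, 155.6]
ft_force: [0.1, 0.1, 0.8]
eef_pos: [519.8, 106.9, 155.6]
ft_force: [0.3, -0.4, -0.3]
```

```bash

python3 -m handwheel '[[-1,0,0,0,0],[-1,0,0,0,0]]' | sed -n '2p;4p'
python3 -m handwheel '[[-1,0,0,0,0],[-1,0,0,0,0]]' | sed -n '2p;4p'
```

```text
eef_pos: [520.8, 107.3, 155.6]
ft_force: [0.2, -0.5, 0.0]
eef_pos: [521.7, 107.7, 155.6]
ft_force: [0.1, 0.6, -0.9]
```

```bash

python3 -m handwheel '[[-1,0,0,0,0],[-1,0,0,0,0]]' | sed -n '2p;4p'
python3 -m handwheel '[[-1,0,0,0,0],[-1,0,0,0,0]]' | sed -n '2p;4p'
```

```text
eef_pos: [522.6, 108.1, 155.6]
ft_force: [0.4, -0.2, -0.4]
eef_pos: [523.5, 108.5, 155.6]
ft_force: [0.1, -0.4, 0.3]
```

```bash

python3 -m handwheel '[[-1,0,0,0,0],[-1,0,0,0,0]]' | sed -n '2p;4p'
python3 -m handwheel '[[-1,0,0,0,0],[-1,0,0,0,0]]' | sed -n '2p;4p'
```

```text
eef_pos: [524.4, 108.9, 155.6]
ft_force: [0.4, 0.3, 0.4]
eef_pos: [525.3, 109.3, 155.6]
ft_force: [-0.7, -0.8, -0.3]
```

Nothing touched yet at TCP radius 103, so the pad's inner edge reaches in to about 93 and the ball can be pushed properly. I'll align, then sweep clockwise.

```bash
cat >> h.py <<'E'
AX=np.array([617,156.])
def pol():
    s=state();d=s['eef_pos'][:2]-AX;print('t %.2f r %.1f ang %.3f yaw %.3f z %.1f F'%(s['t'],np.hypot(*d),np.arctan2(d[1],d[0])%6.2832,s['tcp_rot'][2]%6.2832,s['eef_pos'][2]),s['ft_force'].round(1),s['moment'].round(2))
E
python3 -c "from h import *
pol();a=3.6;go(617+103.5*np.cos(a),156+103.5*np.sin(a),155,a)"
```

```text
t 4.87 r 102.9 ang 3.613 yaw 3.539 z 155.6 F [-0.7 -0.8 -0.3] [ 0.12 -0.11 -0.03]
t 4.87 at [525.3 109.3 155.6] yaw -2.744 op 0.01 F [-0.7 -0.8 -0.3] | need [0.7 1.3 0.6] turn -0.061 rows 0.5
```

```bash

python3 -m handwheel '[[0.7,1.3,0,-0.061,0],[0.7,1.3,0,-0.061,0]]' | sed -n '4p'
python3 -m handwheel '[[-0.5,10.3,0,0.1,0],[-2.1,20.6,0,0.2,0],[-4.6,30.6,0,0.3,0],[-8.2,40.3,0,0.4,0],[-8.2,40.3,0,0.4,0]]' | sed -n '4p'
python3 -c "from h import *
pol()
ci,p,d=grab('scene');cv2.imwrite('pics/s2.png',cv2.resize(p[130:280,150:350],(800,600),interpolation=2)[:,:,::-1])"
```

```text
ft_force: [-0.4, -0.4, 0.8]
ft_force: [0.6, -0.8, -1.2]
t 5.45 r 103.7 ang 3.191 yaw 3.195 z 155.6 F [ 0.6 -0.8 -1.2] [ 0.04 -0.1  -0.05]
```

View pics/s2.png

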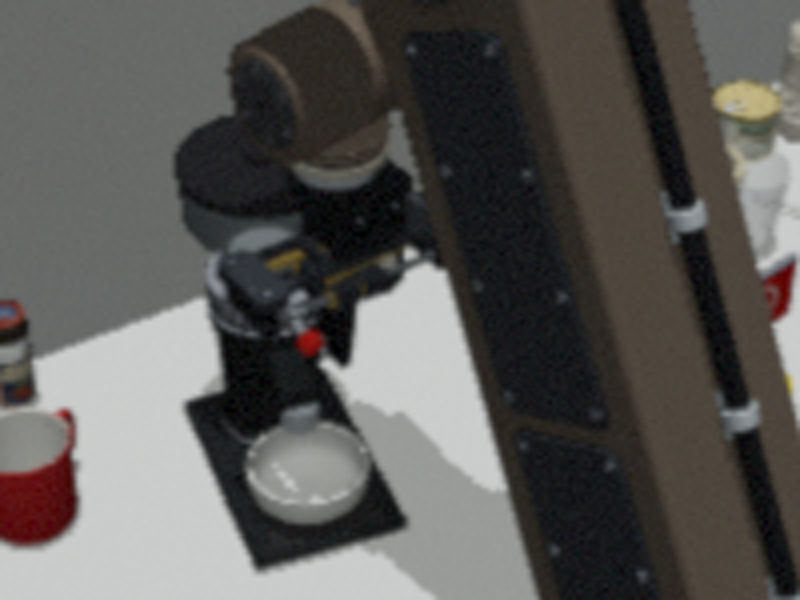

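The ball is at (312,343) in the enlarged scene, with the shut fingers just to its right at (345,345). The hand is alongside the hopper and nothing else is touched. I'll sweep on.

```bash

python3 -m handwheel '[[-0.2,6.2,0,0.06,0],[-0.7,12.4,0,0.12,0],[-1.7,18.5,0,0.18,0],[-3,24.6,0,0.24,0]]' | sed -n '4p'
python3 -c "from h import *
pol()"
python3 -m handwheel '[[-0.2,6.2,0,0.06,0],[-0.7,12.4,0,0.12,0],[-1.7,18.5,0,0.18,0],[-3,24.6,0,0.24,0]]' | sed -n '4p'
python3 -c "from h import *
pol()
"
```

```text
ft_force: [0.1, 0.2, 0.5]
t 5.83 r 103.5 ang 2.965 yaw 2.960 z 155.5 F [0.1 0.2 0.5] [ 0.09 -0.09  0.03]
ft_force: [0.5, -1.3, -0.4]
t 6.17 r 103.3 ang 2.724 yaw 2.720 z 155.5 F [ 0.5 -1.3 -0.4] [ 0.05 -0.12  0.01]
```

```bash
cat >> h.py <<'E'
def ball():
    for n in('scene','top'):
        ci,p,d=grab(n);q=proj(ci,[[*(AX+90*np.array([np.cos(a),np.sin(a)])),173] for a in np.arange(1.9,3.8,.02)])
        a=p.astype(float);w=a[...,0]-np.maximum(a[...,1],a[...,2])-50
        v,u=np.nonzero(w>0);k=[(np.hypot(q[:,0]-x,q[:,1]-y).min(),np.hypot(q[:,0]-x,q[:,1]-y).argmin(),w[y,x]) for x,y in zip(u,v)]
        k=np.array([e for e in k if e[0]<5])
        if len(k):print(n,'ball px',len(k),'angle %.3f'%(1.9+.02*(k[:,1]*k[:,2]).sum()/k[:,2].sum()))
        else:print(n,'ball hidden')
E
python3 -c "from h import *
ball()"
python3 -m handwheel '[[-0.2,6.2,0,0.06,0],[-0.7,12.4,0,0.12,0],[-1.7,18.5,0,0.18,0],[-1.7,18.5,0,0.18,0]]' | sed -n '4p'
python3 -c "from h import *
pol();ball()"
```

```text
scene ball px 35 angle 2.516
top ball hidden
ft_force: [-3.6, 2.4, 0.2]
t 6.60 r 103.6 ang 2.543 yaw 2.541 z 155.3 F [-3.6  2.4  0.2] [ 0.19  0.1  -0.  ]
scene ball px 29 angle 2.288
top ball hidden
```

```bash

python3 -m handwheel '[[0,2,0,0.02,0],[-0.1,4.1,0,0.04,0],[-0.1,4.1,0,0.04,0]]' | sed -n '4p'
python3 -c "from h import *
pol()"
python3 -m handwheel '[[0,2,0,0.02,0],[-0.1,4.1,0,0.04,0],[-0.1,4.1,0,0.04,0]]' | sed -n '4p'
python3 -c "from h import *
pol();ball()"
```

```text
ft_force: [-3.5, 0.2, -0.8]
t 6.95 r 103.4 ang 2.502 yaw 2.499 z 155.6 F [-3.5  0.2 -0.8] [ 0.01  0.21 -0.07]
ft_force: [-4.2, 2.0, -0.3]
t 7.20 r 103.5 ang 2.459 yaw 2.458 z 155.6 F [-4.2  2.  -0.3] [ 0.16  0.29 -0.09]
scene ball px 21 angle 2.198
top ball hidden
```

```bash

python3 -m handwheel '[[0,1,0,0.01,0],[0,2,0,0.02,0],[0,2,0,0.02,0]]' | sed -n '4p'
python3 -m handwheel '[[0,1,0,0.01,0],[0,2,0,0.02,0],[0,2,0,0.02,0]]' | sed -n '4p'
python3 -c "from h import *
pol();ball()"
```

```text
ft_force: [-3.7, -0.2, 0.3]
ft_force: [-4.7, -0.3, 0.6]
t 7.80 r 103.4 ang 2.423 yaw 2.419 z 155.6 F [-4.7 -0.3  0.6] [-0.22  0.44 -0.01]
scene ball px 15 angle 2.181
top ball hidden
```

```bash

python3 -m handwheel '[[0,1,0,0.01,0],[0,2,0,0.02,0],[0,2,0,0.02,0]]' | sed -n '4p'
python3 -m handwheel '[[0,1,0,0.01,0],[0,2,0,0.02,0],[0,2,0,0.02,0]]' | sed -n '4p'
python3 -c "from h import *
pol();ball()"
```

```text
ft_force: [-8.6, -7.1, 4.7]
ft_force: [-15.4, -13.3, 8.1]
t 8.40 r 103.8 ang 2.413 yaw 2.379 z 155.2 F [-15.4 -13.3   8.1] [-2.3   2.29 -0.22]
scene ball px 12 angle 2.169
top ball hidden
```

The force rises firmly to 20 N tangentially with the ball at the expected touch angle, so the burrs touch. I'll release and go round to the ball's other side.

```bash

python3 -m handwheel '[[0,-5,0,0,0],[35,-5,0,0,0],[35,-5,0,0,0]]' | sed -n '4p'
python3 -m handwheel '[[-0.8,15.2,0,0.11,0],[-3.3,30.2,0,0.22,0],[-7.5,44.9,0,0.33,0],[-13.2,59,0,0.44,0],[-13.2,59,0,0.44,0]]' | sed -n '4p'
python3 -c "from h import *
pol();ball();a=1.93;go(617+104*np.cos(a),156+104*np.sin(a),155,a)"
```

```text
ft_force: [-0.4, -0.3, 0.5]
ft_force: [0.0, -0.1, 0.1]
t 9.17 r 136.2 ang 1.956 yaw 1.935 z 155.7 F [ 0.  -0.1  0.1] [ 0.  -0.1  0. ]
scene ball px 1 angle 2.280
top ball px 19 angle 2.228
t 9.27 at [563.5 281.1 155.4] yaw 1.943 op 0.00 F [-0.4  0.5 -0.6] | need [-32.    5.7   0.4] turn 0.013 rows 0.8
```

```bash

python3 -m handwheel '[[-16,3,0,0,0],[-32,5.7,0,0.013,0],[-32,5.7,0,0.013,0]]' | sed -n '4p'
python3 -c "from h import *
pol()"
python3 -m handwheel '[[-0.1,-5.2,0,-0.05,0],[-0.5,-10.4,0,-0.1,0],[-1.2,-15.5,0,-0.15,0],[-2.1,-20.7,0,-0.2,0],[-3.2,-25.7,0,-0.25,0]]' | sed -n '4p'
python3 -m handwheel '[[-0.1,-5.2,0,-0.05,0],[-0.5,-10.4,0,-0.1,0],[-1.2,-15.5,0,-0.15,0],[-2.1,-20.7,0,-0.2,0],[-2.1,-20.7,0,-0.2,0]]' | sed -n '4p'
python3 -c "from h import *
pol();ball()"
```

```text
ft_force: [0.8, 0.9, -0.8]
t 9.52 r 103.9 ang 1.937 yaw 1.929 z 155.8 F [ 0.8  0.9 -0.8] [ 0.1  -0.11  0.08]
ft_force: [0.5, 0.7, -0.4]
ft_force: [-0.3, -0.7, 0.7]
t 10.35 r 104.6 ang 2.392 yaw 2.382 z 155.9 F [-0.3 -0.7  0.7] [ 0.03 -0.11 -0.04]
scene ball px 36 angle 2.586
top ball hidden
```

```bash

python3 -m handwheel '[[-0.1,-5.2,0,-0.05,0],[-0.5,-10.4,0,-0.1,0],[-1.2,-15.5,0,-0.15,0],[-2.1,-20.7,0,-0.2,0],[-3.2,-25.7,0,-0.25,0]]' | sed -n '4p'
python3 -m handwheel '[[-0.1,-4.2,0,-0.04,0],[-0.4,-8.3,0,-0.08,0],[-0.9,-12.5,0,-0.12,0],[-1.6,-16.6,0,-0.16,0],[-1.6,-16.6,0,-0.16,0]]' | sed -n '4p'
python3 -c "from h import *
pol();ball()"
```

```text
ft_force: [0.6, 2.2, 0.0]
ft_force: [0.5, 0.4, -0.3]
t 11.28 r 104.3 ang 2.794 yaw 2.788 z 155.7 F [ 0.5  0.4 -0.3] [ 0.06 -0.17 -0.02]
scene ball px 25 angle 3.007
top ball hidden
```

```bash

python3 -m handwheel '[[-0.1,-4.2,0,-0.04,0],[-0.4,-8.3,0,-0.08,0],[-0.9,-12.5,0,-0.12,0],[-1.6,-16.6,0,-0.16,0],[-1.6,-16.6,0,-0.16,0]]' | sed -n '4p'
python3 -c "from h import *
pol();ball()"
python3 -m handwheel '[[0,-2.1,0,-0.02,0],[-0.1,-4.2,0,-0.04,0],[-0.2,-6.2,0,-0.06,0],[-0.2,-6.2,0,-0.06,0]]' | sed -n '4p'
python3 -c "from h import *
pol();ball()"
```

```text
ft_force: [-0.9, 0.2, -0.2]
t 11.80 r 104.0 ang 2.951 yaw 2.947 z 155.6 F [-0.9  0.2 -0.2] [ 0.02 -0.14 -0.04]
scene ball px 11 angle 3.204
top ball hidden
ft_force: [0.3, 0.3, 0.7]
t 12.23 r 104.0 ang 3.012 yaw 3.008 z 155.6 F [0.3 0.3 0.7] [ 0.12 -0.15 -0.01]
scene ball px 10 angle 3.287
top ball hidden
```

```bash

python3 -m handwheel '[[0,4,0,0,0],[30,6,0,0,0],[60,6,0,0,0],[60,6,-30,0,0],[60,6,-60,0,0]]' | sed -n '4p'
python3 -m handwheel '[[0,35,-35,0,0],[0,70,-70,0,0],[0,105,-100,0,0],[0,140,-110,0,0],[0,140,-110,0,0]]' | sed -n '2,4p'
python3 -c "from h import *
pol();ball()
ci,p,d=grab('scene');q=p[175:265,180:300]
ci,p,d=grab('top');r=p[150:240,160:280]
cv2.imwrite('pics/b1.png',cv2.resize(np.hstack([q,r]),(800,300),interpolation=2)[:,:,::-1])"
```

```text
ft_force: [0.9, 0.1, 0.8]
eef_pos: [474.6, 326.6, 328.8]
tcp_rot: [3.138, 0.004, 3.008]
ft_force: [0.3, -0.1, 0.1]
t 13.17 r 222.2 ang 2.266 yaw 3.008 z 328.8 F [ 0.3 -0.1  0.1] [ 0.12 -0.15 -0.04]
scene ball px 26 angle 3.255
top ball px 25 angle 3.292
```

View pics/b1.png

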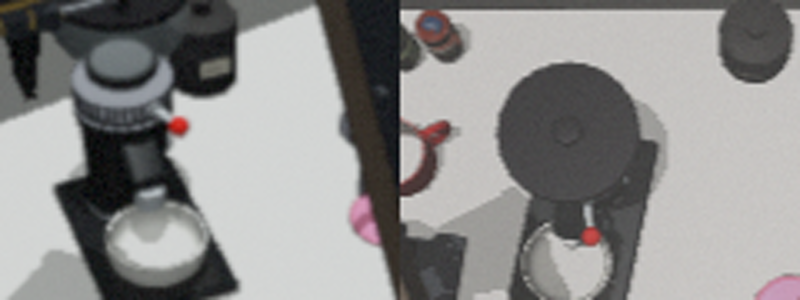

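Scene (178,126) and top (591,236) both show the ball released, at 3.255 and 3.292 against an expected 3.288. That is click 4; the neighbouring notches are 3.03 and 3.55. Now for the sign: I'll carry the hand over and turn it so the pads straddle the tile.

```bash

python3 -m handwheel '[[0,42,-5,0.125,0],[0,83,-10,0.25,0],[0,83,-10,0.375,0.4],[0,83,-10,0.5,0.4],[0,83,-10,0.625,0.4]]' | sed -n '2,3p'
python3 -c "from h import *
s=state();print(s['joints']);go(548,-48,320,-1.236)"
```

```text
eef_pos: [485.2, 403.9, 334.3]
tcp_rot: [-3.139, -0.0, 2.375]
[ 5.89847921e-01  4.13004415e-01  1.36812399e+00 -2.94797527e-04
  1.36265538e+00 -2.14430309e-01]
t 13.78 at [485.2 403.9 334.3] yaw 2.375 op 0.16 F [ 0.3 -0.4  0.7] | need [-358.7 -282.    14.9] turn -2.672 rows 21.4
```

```bash

python3 -m handwheel '[[-159,-125,3,0.625,0.4],[-159,-125,3,0.625,0.4],[-159,-125,3,0.625,0.4],[-159,-125,3,0.625,0.4],[-159,-125,3,0.625,0.4]]' | sed -n '2,3p'
python3 -m handwheel '[[-202,-8,3,0.625,0.4],[-202,-8,3,0.625,0.4],[-202,-8,3,0.625,0.4],[-202,-8,3,0.625,0.4],[-202,-8,3,0.625,0.4]]' | sed -n '2,3p'
python3 -m handwheel '[[-44,29,3,0.625,0.4],[-44,29,3,0.625,0.4],[-44,29,3,0.625,0.4],[-44,29,3,0.625,0.4],[-44,29,3,0.625,0.4]]' | sed -n '2,3p'
python3 -m handwheel '[[0,0,0,0.625,0.4],[0,0,0,0.625,0.4],[0,0,0,0.625,0.4],[0,0,0,0.625,0.4],[0,0,0,0.625,0.4]]' | sed -n '2,3p'
python3 -m handwheel '[[0,0,0,0.625,0.4],[0,0,0,0.625,0.4],[0,0,0,0.625,0.4],[0,0,0,0.625,0.4],[0,0,0,0.625,0.4]]' | sed -n '2,3p'
python3 -c "from h import *
s=state();print(s['joints']);go(548,-48,320,-1.236)"
```

```text
eef_pos: [513.8, 201.0, 331.9]
tcp_rot: [-3.14, 0.001, 1.749]
eef_pos: [542.9, 1.0, 329.0]
tcp_rot: [-3.141, 0.001, 1.123]
eef_pos: [550.4, -49.1, 325.8]
tcp_rot: [-3.141, 0.001, 0.498]
eef_pos: [550.4, -48.5, 325.9]
tcp_rot: [3.141, 0.002, -0.126]
eef_pos: [550.4, -48.5, 325.9]
tcp_rot: [3.141, 0.001, -0.751]
[-2.07373950e-01  2.91069933e-01  1.57556565e+00 -2.51732739e-04
  1.27639761e+00  2.11445731e+00]
t 15.87 at [550.4 -48.5 325.9] yaw -0.751 op 0.41 F [ 0.4  0.1 -0.3] | need [-2.1  1.2  5.9] turn 0.485 rows 3.9
```

```bash

python3 -m handwheel '[[0,0,0,0.485,0.4],[0,0,0,0.485,0.4],[0,0,0,0.485,0.4],[0,0,0,0.485,0.4],[0,0,0,0.485,0.4]]' | sed -n '2,3p'
python3 - <<'E'
from h import *
ci,p,d=grab('wrist');X=cloud(ci,d)
def fit(n,XX,p):
    M=(XX[...,2]>123)&(XX[...,2]<140)&(abs(XX[...,0]-590)<60)&(abs(XX[...,1]+160)<80)&(XX[...,0]>540)
    P=XX[M].astype(np.float32)
    if len(P)<5: return print(n,'few',len(P))
    q=cv2.fitLine(P[:,:2],cv2.DIST_HUBER,0,.01,.01).ravel();t=(P[:,:2]-q[2:])@q[:2]
    a,b=q[2:]+q[:2]*t.min(),q[2:]+q[:2]*t.max();print(n,len(P),'dir',q[:2],'ends',a,b,'mid',(a+b)/2,'z',P[:,2].mean(),'rect',cv2.minAreaRect(P[:,:2]))
    M=(XX[...,2]>6)&(XX[...,2]<16)&(np.hypot(XX[...,0]-585,XX[...,1]+152)<62)
    if M.sum()>50:print(' disc circle',len(XX[M]),cv2.minEnclosingCircle(XX[M][:,:2].astype(np.float32)))
fit('wrist',X,p)
ci,p2,d2=grab('top');fit('top',cloud(ci,d2),p2)
z=np.load('top0.npz');fit('top0',cloud(ci,z['d']),z['p'])
cv2.imwrite('pics/w3.png',p[:,:,::-1])
E
```

```text
eef_pos: [550.5, -48.5, 326.0]
tcp_rot: [3.14, 0.0, -1.235]Traceback (most recent call last):
  File "<stdin>", line 11, in <module>
  File "<stdin>", line 8, in fit
cv2.error: OpenCV(4.12.0) /io/opencv/modules/imgproc/src/convhull.cpp:143: error: (-215:Assertion failed) total >= 0 && (depth == CV_32F || depth == CV_32S) in function 'convexHull'
```

```bash

cat > f.py <<'E'
from h import *
def fit(n,XX):
    M=(XX[...,2]>122)&(XX[...,2]<140)&(abs(XX[...,0]-590)<60)&(abs(XX[...,1]+160)<80)&(XX[...,0]>540)
    P=np.ascontiguousarray(XX[M][:,:2],dtype=np.float32);print(n,len(P),'z %.0f'%XX[M][:,2].mean())
    q=cv2.fitLine(P,cv2.DIST_HUBER,0,.01,.01).ravel();t=(P-q[2:])@q[:2]
    a,b=q[2:]+q[:2]*t.min(),q[2:]+q[:2]*t.max();print('dir',q[:2],'ends',a.round(1),b.round(1),'mid',(a+b)/2,'len %.0f'%np.ptp(t))
    M=(XX[...,2]>6)&(XX[...,2]<16)&(np.hypot(XX[...,0]-585,XX[...,1]+152)<62)
    P=np.ascontiguousarray(XX[M][:,:2],dtype=np.float32)
    if len(P)>50:print(' disc',len(P),cv2.minAreaRect(P))
E
python3 - <<'E'
from f import *
ci,p,d=grab('wrist');X=cloud(ci,d);cv2.imwrite('pics/w3.png',p[:,:,::-1])
fit('wrist',X)
z=np.load('top0.npz');fit('top0',cloud(camera_info('top'),z['d']))
E
```

```text
wrist 863 z 130
dir [ 0.33678263 -0.94158244] ends [ 569.3 -102.5] [ 603.7 -198.8] mid [ 586.51526 -150.62878] len 102
 disc 2498 ((586.6036376953125, -150.48468017578125), (89.86502838134766, 89.30418395996094), 18.22799301147461)
top0 77 z 129
dir [ 0.33859622 -0.94093174] ends [ 569.  -104.1] [ 603.2 -199.1] mid [ 586.1426 -151.5835] len 101
 disc 257 ((589.719970703125, -149.32229614257812), (112.94419860839844, 103.16810607910156), 14.983654022216797)
```

View pics/w3.png

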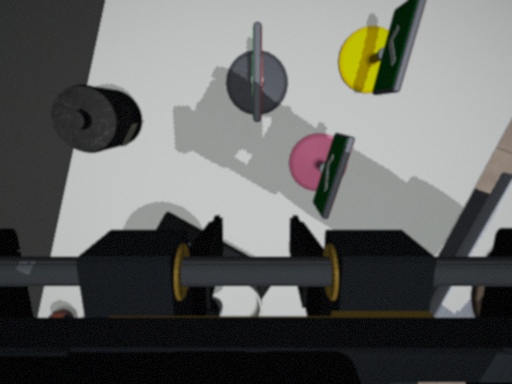

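The wrist view shows the steel-footed sign at (257,80). Its tile is seen edge-on and lies along the tool's x; the disc centre and tile middle agree at (586.5,-150.6), with the top at z 130. Pink at (320,162) and yellow at (372,60) stay well clear. I'll go over the tile and down.

```bash

python3 -m handwheel '[[108,0,80,-0.008,0.4],[108,0,80,-0.008,0.4],[108,0,80,-0.008,0.4],[108,0,80,-0.008,0.4],[108,0,80,-0.008,0.4]]' | sed -n '2,3p'
python3 -c "from h import *
go(586.5,-150.6,104,-1.227)"
```

```text
eef_pos: [587.0, -151.2, 244.1]
tcp_rot: [3.138, 0.003, -1.22]
t 16.80 at [ 587.  -151.2  244.1] yaw -1.220 op 0.40 F [-1.   1.  -0.1] | need [ -0.4  -0.2 140.1] turn 0.007 rows 3.4
```

```bash

python3 -m handwheel '[[-0.5,0,40,0.007,0.4],[-0.5,0,80,0.007,0.4],[-0.5,0,115,0.007,0.4],[-0.5,0,140,0.007,0.4],[-0.5,0,140,0.007,0.4]]' | sed -n '2,4p'
python3 -m handwheel '[[0,0,0,0,0],[0,0,0,0,0],[0,0,0,0,0],[0,0,0,0,0],[0,0,0,0,0]]'
python3 -c "from h import *
go(586.5,-150.6,104,-1.227)"
```

```text
eef_pos: [585.5, -147.1, 103.3]
tcp_rot: [3.137, 0.004, -1.225]
ft_force: [0.3, -0.4, -0.2]
t: 17.63
eef_pos: [586.2, -149.4, 108.3]
tcp_rot: [3.139, -0.001, -1.226]
ft_force: [-25.0, -12.8, 19.9]
opening: 0.105
grip_force: 13.6
t 17.63 at [ 586.2 -149.4  108.3] yaw -1.226 op 0.10 F [-25.  -12.8  19.9] | need [1.2 0.1 4.3] turn 0.001 rows 0.1
```

```bash

python3 -m handwheel '[[0,0.5,-2,0,0],[0,0.5,-2,0,0]]'|sed -n '2,6p'
```

```text
eef_pos: [585.4, -149.7, 108.5]
tcp_rot: [3.138, 0.001, -1.227]
ft_force: [-6.9, -7.3, -6.1]
opening: 0.094
grip_force: 30.0
```

```bash

python3 -m handwheel '[[0,0,0,-0.1,0],[0,0,0,-0.2,0],[0,0,0,-0.3,0],[0,0,0,-0.4,0],[0,0,0,-0.5,0]]'|sed -n '2,6p'
python3 -m handwheel '[[0,0,0,-0.1,0],[0,0,0,-0.2,0],[0,0,0,-0.3,0],[0,0,0,-0.4,0],[0,0,0,-0.5,0]]'|sed -n '2,6p'
```

```text
eef_pos: [584.9, -150.1, 108.4]
tcp_rot: [3.138, 0.003, -0.722]
ft_force: [-10.7, -9.3, -4.4]
opening: 0.094
grip_force: 30.0
eef_pos: [584.7, -150.6, 108.5]
tcp_rot: [3.139, 0.004, -0.222]
ft_force: [-12.6, -13.7, -4.0]
opening: 0.09
grip_force: 30.0
```

```bash

python3 -m handwheel '[[-0.5,0.7,0,-0.1,0],[-0.5,0.7,0,-0.2,0],[-0.5,0.7,0,-0.3,0],[-0.5,0.7,0,-0.4,0],[-0.5,0.7,0,-0.5,0]]'|sed -n '2,6p'
python3 -m handwheel '[[0,0,0,-0.1,0],[0,0,0,-0.2,0],[0,0,0,-0.3,0],[0,0,0,-0.4,0],[0,0,0,-0.5,0]]'|sed -n '2,6p'
```

```text
eef_pos: [584.7, -151.3, 108.5]
tcp_rot: [3.141, 0.004, 0.278]
ft_force: [-9.2, -13.9, -6.3]
opening: 0.092
grip_force: 30.0
eef_pos: [585.0, -151.7, 108.5]
tcp_rot: [-3.142, 0.004, 0.778]
ft_force: [-7.7, -16.0, -8.2]
opening: 0.092
grip_force: 30.0
```

```bash

python3 -m handwheel '[[0,0,0,-0.1,0],[0,0,0,-0.2,0],[0,0,0,-0.3,0],[0,0,0,-0.4,0],[0,0,0,-0.5,0]]'|sed -n '2,6p'
python3 -m handwheel '[[0,0,0,-0.1,0],[0,0,0,-0.2,0],[0,0,0,-0.3,0],[0,0,0,-0.4,0],[0,0,0,-0.5,0]]'|sed -n '2,6p'
python3 -m handwheel '[[0,0,0,-0.06,0],[0,0,0,-0.12,0],[0,0,0,-0.13,0],[0,0,0,-0.13,0]]'|sed -n '2,6p'
python3 -c "from h import *
s=state();print(s['t'],s['joints'],s['moment'])"
```

```text
eef_pos: [585.5, -152.1, 108.5]
tcp_rot: [-3.141, 0.003, 1.278]
ft_force: [-4.8, -17.0, -8.9]
opening: 0.093
grip_force: 30.0
eef_pos: [585.9, -151.8, 108.6]
tcp_rot: [-3.141, 0.002, 1.777]
ft_force: [-2.4, -14.4, -8.3]
opening: 0.107
grip_force: 31.8
eef_pos: [585.8, -151.2, 108.6]
tcp_rot: [-3.14, 0.001, 1.902]
ft_force: [-3.0, -11.5, -8.7]
opening: 0.131
grip_force: 33.6
20.6333 [-0.36089764  0.58397982  1.71533357 -0.00218358  0.84238233 -0.69081644] [-1.90426219  0.31935781 -0.83301823]
```

The opening widened near the end, so the tile may have met its stop a little early. I'll let go, rise and look.

```bash

python3 -m handwheel '[[0,0,0,0,0.4],[0,0,0,0,0.4],[0,0,0,0,0.4],[0,0,0,0,0.4]]'|sed -n '2,6p'
python3 -m handwheel '[[0,0,-30,0,0.4],[0,0,-70,0,0.4],[0,0,-110,0,0.4],[-40,0,-135,0,0.4],[-80,0,-135,0,0.4]]'|sed -n '2,3p'
python3 -m handwheel '[[-35,0,-20,0,0.4],[-35,0,-60,0,0.4],[-35,0,-60,0,0.4]]'|sed -n '2,3p'
python3 - <<'E'
from f import *
ci,p,d=grab('wrist');X=cloud(ci,d);cv2.imwrite('pics/w4.png',p[:,:,::-1])
fit('wrist',X)
ci,p,d=grab('top');fit('top',cloud(ci,d))
E
```

```text
eef_pos: [586.7, -149.4, 109.2]
tcp_rot: [3.141, 0.001, 1.903]
ft_force: [-0.6, -0.5, -0.5]
opening: 0.353
grip_force: 0.0
eef_pos: [613.1, -221.6, 250.2]
tcp_rot: [3.135, 0.006, 1.906]
eef_pos: [624.5, -257.6, 310.1]
tcp_rot: [3.135, 0.007, 1.901]
wrist 998 z 129
dir [ 0.09619462 -0.9953625 ] ends [581.4 -99.3] [ 591.3 -202.1] mid [ 586.35956 -150.66719] len 103
 disc 2646 ((585.8854370117188, -150.29238891601562), (89.506103515625, 89.47315979003906), 17.285503387451172)
top 73 z 128
dir [ 0.09816211 -0.9951704 ] ends [ 582.  -101.1] [ 591.7 -199.7] mid [ 586.8676  -150.39352] len 99
 disc 238 ((590.326416015625, -144.66458129882812), (91.31281280517578, 114.37310028076172), 59.689796447753906)
```

View pics/w4.png

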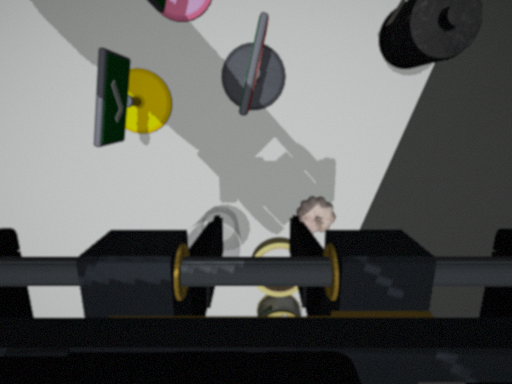

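The green face is now to the front and the red edge at (262,80) faces away, with the tile at -1.473 where it began at -1.227. That suggests the tile wasn't at its zero to begin with and is now on its stop. I'll check by pushing the right end gently from the front.

```bash

python3 -c "from h import *
go(561,-195,200,1.9)"
```

```text
t 21.73 at [ 623.2 -255.5  305. ] yaw 1.903 op 0.40 F [ 0.6 -0.8 -0.2] | need [ 77.7 -39.3 104.8] turn 0.003 rows 3.3
```

```bash

python3 -m handwheel '[[78,-39,105,0,0],[78,-39,105,0,0],[78,-39,105,0,0],[78,-39,105,0,0],[78,-39,105,0,0]]'|sed -n '2,3p'
python3 -c "from h import *
go(561,-195,95,1.9)"
```

```text
eef_pos: [558.1, -191.8, 195.6]
tcp_rot: [-3.137, -0.004, 1.904]
t 22.15 at [ 558.1 -191.8  195.6] yaw 1.904 op 0.11 F [1.1 0.5 0.5] | need [ -4.5   2.2 100.6] turn 0.004 rows 2.4
```

```bash

python3 -m handwheel '[[-3,0,40,0,0],[-3,0,80,0,0],[-3,0,100,0,0],[-3,0,100,0,0],[-3,0,100,0,0]]'|sed -n '2,4p'
python3 -m handwheel '[[0,3,0,0,0],[0,6,0,0,0],[0,8,0,0,0],[0,8,0,0,0]]'|sed -n '2p;4p'
python3 -m handwheel '[[0,1,0,0,0],[0,2,0,0,0],[0,2,0,0,0]]'|sed -n '2p;4p'
python3 -m handwheel '[[0,1,0,0,0],[0,2,0,0,0],[0,2,0,0,0]]'|sed -n '2p;4p'
```

```text
eef_pos: [562.2, -197.4, 98.7]
tcp_rot: [-3.141, -0.0, 1.903]
ft_force: [-0.0, -0.9, 0.8]
eef_pos: [570.1, -194.6, 99.7]
ft_force: [-0.5, -1.5, -1.0]
eef_pos: [571.2, -193.9, 98.7]
ft_force: [-0.0, -0.0, 0.0]
eef_pos: [573.0, -193.3, 98.4]
ft_force: [-0.6, -0.3, 0.1]
```

```bash

python3 -m handwheel '[[0,1,0,0,0],[0,2,0,0,0],[0,2,0,0,0]]'|sed -n '2p;4p'
python3 -m handwheel '[[0,1,0,0,0],[0,2,0,0,0],[0,2,0,0,0]]'|sed -n '2p;4p'
python3 -m handwheel '[[0,1,0,0,0],[0,2,0,0,0],[0,2,0,0,0]]'|sed -n '2p;4p'
```

```text
eef_pos: [574.1, -192.9, 98.3]
ft_force: [-4.7, -3.0, 1.9]
eef_pos: [574.6, -192.7, 98.2]
ft_force: [-13.2, -7.7, 5.0]
eef_pos: [574.9, -192.6, 98.2]
ft_force: [-23.8, -11.9, 8.6]
```

```bash

python3 -m handwheel '[[0,1,0,0,0],[0,2,0,0,0],[0,2,0,0,0]]'|sed -n '2p;4p'
```

```text
eef_pos: [575.2, -192.5, 98.2]
ft_force: [-33.1, -17.3, 12.4]
```

It is firm at 30 N where 1 N turns the tile, so it stands on its stop. I'll withdraw and check everything.

```bash

python3 -m handwheel '[[0,-15,0,0,0],[0,-20,0,0,0],[0,-20,-40,0,0],[0,-20,-80,0,0],[0,-20,-120,0,0]]'|sed -n '2p;4p'
python3 -m handwheel '[[-40,0,-10,0,0],[-80,0,-20,0,0],[-120,0,-30,0,0],[-160,0,-40,0,0],[-200,0,-50,0,0]]'|sed -n '2p;4p'
python3 - <<'E'
from f import *
ball()
ci,p,d=grab('top');fit('top',cloud(ci,d));a=p[150:270,130:350]
ci,p,d=grab('scene');b=p[150:270,130:350]
cv2.imwrite('pics/end.png',cv2.resize(np.vstack([a,b]),(550,600),interpolation=2)[:,:,::-1])
E
```

```text
eef_pos: [561.4, -197.0, 219.7]
ft_force: [0.3, 0.5, 0.0]
eef_pos: [627.4, -387.8, 269.3]
ft_force: [1.1, -0.1, 0.9]
scene ball px 25 angle 3.257
top ball px 25 angle 3.292
top 83 z 129
dir [ 0.0973422 -0.995251 ] ends [ 581.6 -101.1] [ 591.6 -203.5] mid [ 586.6398  -152.29285] len 103
 disc 260 ((581.385009765625, -151.07086181640625), (112.86941528320312, 113.40461730957031), 59.37484359741211)
```

View pics/end.png

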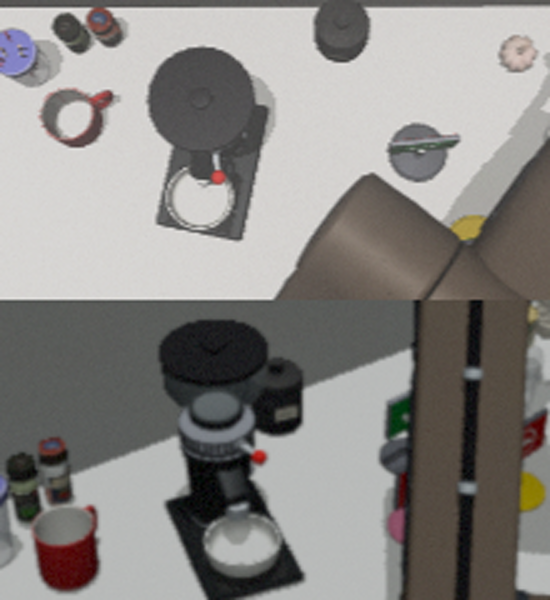

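The green face at (400,415) is to the front, the lever ball at (260,457) is on click 4, and the bowl, mug and can stand undisturbed.

```bash
python3 -m handwheel '[[0,0,0,0,0],[0,0,0,0,0]]'|head -1; python3 -c "from cell import *;print(job_done())"
```

```text
t: 25.6
the job is handed in; nothing more can be done
None
```

I handed the job in at 25.6 s: the grinder was run to its stop and backed off four clicks, then the sign was turned green to the front onto its stop; I didn't re-check the glass in the last pictures, but the bowl, mug and can look undisturbed.

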